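# Slip test of the pattern weights

### The job

Check the leather shop's pattern weights for grip: stand all the weights together on the tester's level bed, in the half nearer the robot, one in each lane and pointing down the lane, then pull the sprung selector knob up and turn it to the other notch so that it snaps in and the bed tilts. The weights that stay put belong upright in the wooden tray, and those that slide all the way down to the end fence upright in the white plastic tray; finish with the trays filled so and the knob snapped back into its level notch.

Things in the scene. Friction and masses are not known exactly. Their poses are not given: they have to be found in the camera images.
- weight_a: pattern weight, 0.3 to 0.6 kg: steel block 70 x 40 x 20 mm with a thin rubber sole and on top a steel grip fin 46 long, 14 thick, 20 to 62 mm above the underside. Origin: centre of the underside; x along block and fin (either way round), z up. All look alike; some soles grip, others are slick, as only the test shows. None if absent.
- weight_b: pattern weight, 0.3 to 0.6 kg: steel block 70 x 40 x 20 mm with a thin rubber sole and on top a steel grip fin 46 long, 14 thick, 20 to 62 mm above the underside. Origin: centre of the underside; x along block and fin (either way round), z up. All look alike; some soles grip, others are slick, as only the test shows. None if absent.
- weight_c: pattern weight, 0.3 to 0.6 kg: steel block 70 x 40 x 20 mm with a thin rubber sole and on top a steel grip fin 46 long, 14 thick, 20 to 62 mm above the underside. Origin: centre of the underside; x along block and fin (either way round), z up. All look alike; some soles grip, others are slick, as only the test shows. None if absent.
- weight_d: pattern weight, 0.3 to 0.6 kg: steel block 70 x 40 x 20 mm with a thin rubber sole and on top a steel grip fin 46 long, 14 thick, 20 to 62 mm above the underside. Origin: centre of the underside; x along block and fin (either way round), z up. All look alike; some soles grip, others are slick, as only the test shows. None if absent.
- weight_e: pattern weight, 0.3 to 0.6 kg: steel block 70 x 40 x 20 mm with a thin rubber sole and on top a steel grip fin 46 long, 14 thick, 20 to 62 mm above the underside. Origin: centre of the underside; x along block and fin (either way round), z up. All look alike; some soles grip, others are slick, as only the test shows. None if absent.
- rig: the slip tester, fixed to the table: grey base, aluminium bed, knob housing beside the bed at +y. Origin: on the table under the bed's middle, axes as bed_mid when level. Three ribs (4 mm thick, 8 high) at y -66, 0, +66 mm part the bed into four lanes 62 mm wide, centred at y -99, -33, +33, +99. Near rim and side rims stand 10 mm above the bed, the end fence 16 mm.
- bed_mid (a point): middle of the bed's upper surface, 64 mm above the table. x runs down the lanes, away from the robot, to the end fence; z is normal to the bed. Inside the rims x goes from -94 to +94 mm, y from -132 to +132. Tilting lowers the +x end about a hinge 20 mm nearer the robot and 6 mm below. Good loading place: weight centred at x -55 mm; one that slides stops at the fence at x about +59 mm.
- bed (a joint): tilt of the bed in rad: 0 level, about 0.35 (20 degrees) in the test notch; it is geared to the knob (bed = 0.286 x knob_turn) and cannot be tilted otherwise.
- knob_grip (a point): the knob's grip point, on its vertical axis, 117 mm above the table when seated. The knob is a black bar 64 mm long, 16 thick, 36 high (top 14 mm above this point). Housing top is at 75 mm, the notched crown's top at 84 mm. x runs along the bar, the way the steel pointer arm under it points; z up.
- knob_lift (a joint): how far the knob is pulled up, in m: 0 seated in a notch, 0.016 fully out. A spring pulls it back (6 N seated, 10 N fully out). It can turn only when lifted above 0.008; let go between the notches it stays up at 0.008 on the crown.
- knob_turn (a joint): turn of the knob in rad, growing anticlockwise as seen from above: level notch at 0 (pointer along the lanes, towards +x of the bed), test notch at 1.22. Stops at -0.03 and 1.25; within about 0.07 of a notch it drops in when let go. Turning takes 0.1 to 0.3 N m.
- wood_tray: the wooden tray, for weights that grip. Size 220 x 125 x 26 mm, walls 8 mm, floor 8 mm thick. Room for three weights side by side, each weight's length along the tray's y. Origin: centre of its underside; x along its length, y across, z up. Fixed, to the robot's left or right.
- white_tray: the white plastic tray, for weights that slide. Size 220 x 125 x 22 mm, walls 4 mm (and a rim that stands out 8 mm around it), floor 4 mm thick. Room for three weights side by side, each weight's length along the tray's y. Origin: centre of its underside; x along its length, y across, z up. Fixed, to the robot's left or right.
- anvil_block: loose steel block 70 x 50 x 28 mm on the table to the right of the tester; a bystander, leave it alone.
- wax_jar: small closed jar, 56 mm across, 55 mm high, on the table to the left of the tester; a bystander, leave it alone.

How it is judged:
By the outcome, as a careful person would: the job done as asked, in the order asked, and still so for the second after the job is handed in, with the robot touching nothing.
Of weight_a, weight_b, weight_c, weight_d, weight_e only 3 to 4 are there at a start; the rules pass over those that are not, and their reading is None.
At some moment in a run one of weight_a, weight_b, weight_c, weight_d, weight_e may be knocked a few centimetres aside while the robot is not near it.
Once in a run the grip may slacken for a moment while it holds something.
It also fails if it takes over 210 s, if anything falls off the work surface, if the arm or the gripper's body presses on something with over 40 N, if the wrist force passes 120 N, or if a joint passes its speed limit or range.

### The arm

A 6-joint arm with a two-finger parallel gripper is mounted at the origin on the work surface. World frame = base frame: x ahead of the robot, y to its left, z up, the work surface at z = 0. Lengths are in mm, angles in rad, forces in N, time in s.
With the tool pointing down it reaches from about 325 to 775 mm from the base axis. Payload 5.5 kg.
Tool frame: the origin (TCP) lies between the finger pads; the fingertips stand 8 mm ahead of it and the grasp point (between the pads) lies 11 mm behind it (robot.finger_overhang is the distance from the TCP to the fingertips, in mm); z points along the fingers, y is the direction in which the jaws open and shut (so a half turn about z gives the same grasp; the last joint's range is limited). The gripper opens to 88 mm and grips with 3 to 60 N. Pads are 20 mm wide; open, the fingers measure 115 mm over their backs; the gripper's body (75 mm by 178 mm) begins 61 mm behind the grasp point.
Start: joints at [-1.257, 0.091, 1.231, -0, 1.82, -0.057], TCP at [217.417, -559.237, 230.631] pointing down, gripper open.
Joint ranges: [-2.87, 2.87], [-0.86, 2.18], [0.17, 2.46], [-1.51, 4.65], [0.06, 2.69], [-2.65, 2.65]. Speed limits (rad/s): [2.57, 2.57, 3.01, 3.14, 3.14, 3.14].

### API

Orientations are given as [roll, pitch, yaw] about the fixed x, y, z axes, in that order (R = Rz(yaw) Ry(pitch) Rx(roll)).
In Python, from rig import robot gives the robot as it stands. Calls block until the motion is done:
- robot.reach(position, orientation): joint-space move of the TCP to a pose.
- robot.move_straight(position, rot=None, max_speed=150): straight line of the TCP; rot=None keeps the orientation; max_speed is the mean speed in mm/s.
- robot.movej(angles): joint-space move.
- robot.open() and robot.close_gripper(strength=None): open the fingers fully, or close them until they stop; strength is the grip in N (None keeps the last).
- robot.hold(seconds).
- robot.inverse_kinematics(position, orientation): joint angles nearest the present ones, or None.
- robot.capture(name): name is "scene" or "top"; returns the picture (384x512x3 uint8, blue, green, red); there is no depth.
- robot.camera_params(name): a dict with "K" (3x3 intrinsics, pixels), "pose" (4x4, takes a point from camera to world coordinates). Camera axes: x right, y down, z forward; pixel columns grow to the right and rows downward; lengths in mm; the calibration is good to about 2 mm. A picture is of the moment at which its call begins. camera_params takes no time and is no camera call.
A pose or a line that the arm cannot do raises robot.PlanningError and nothing moves.
- robot.hand_in(): hands the job in, once; it reports no verdict.
Trained networks look in the newest picture that a camera, given by its name, has taken for a name from the list of things; names that differ only in an ending like _2 or _b are one class to them, and where a whole thing is asked for, a point or a joint stands for the part that bears it (a point fixed in the world has none). Each returns a list of dicts, best first, with "conf" (0 to 1); they miss things now and then, are a little off and sometimes report something else, mostly with a low value. They report only what shows in the picture. A call takes as long as a camera call.
- robot.outline_of(query, camera): "pixels" (384x512 bool, what is visible of it) and "bbox" ([left, top, right, bottom] in pixels, round what is visible of it).
Readings, each from a call of its own:
- robot.read_time(): time.
- robot.read_joint_positions(): joint angles.
- robot.read_qd(): joint speeds.
- robot.read_tau(): joint torques, N m.
- robot.read_tool_pos(): TCP position.
- robot.read_ee_rot(): TCP orientation.
- robot.read_contact_force(): force on the tool from outside, world axes, zero at the start.
- robot.read_moment(): the same for the moment, N m.
- robot.read_width(): finger opening in mm.
Only numpy, scipy, OpenCV 4.12 (cv2) and the standard library are available. Lean on these libraries where they do the work, as an engineer would, in place of code of your own. Each camera call takes 0.05 s, during which the arm holds its last target.

## Working session

There is one attempt and no reset: what is moved stays moved. The work goes in short steps, each a Python script; the robot and the scene stay as the last script left them, time stands still between calls to the robot, and variables do not carry over. Pictures are saved under pics/ and viewed, and the job is handed in when it is done.

```bash
ls; mkdir -p pics
python3 - <<'E'
from rig import robot
import cv2
for n in ("scene","top"):
    im=robot.capture(n); cv2.imwrite(f"pics/{n}0.png",im)
    p=robot.camera_params(n); print(n,p["K"].tolist() if hasattr(p["K"],'tolist') else p["K"],p["pose"])
print(robot.read_time(),robot.read_ee_rot())
E
```

```text
pics
scene [[364.083973002684, 0.0, 259.5744669526516], [0.0, 364.083973002684, 186.01422739117234], [0.0, 0.0, 1.0]] [[-2.67911521e-01  7.88212258e-01 -5.54026041e-01  1.17030486e+03]
 [ 9.63388055e-01  2.25341444e-01 -1.45274528e-01  1.64900030e+02]
 [ 1.03378642e-02 -5.72662790e-01 -8.19725843e-01  1.00992775e+03]
 [ 0.00000000e+00  0.00000000e+00  0.00000000e+00  1.00000000e+00]]
top [[394.98170570164064, 0.0, 253.36516707252963], [0.0, 394.98170570164064, 194.6596649605937], [0.0, 0.0, 1.0]] [[-1.95447316e-02 -9.84157559e-01  1.76215503e-01  3.61435025e+02]
 [-9.99583661e-01  2.29760666e-02  1.74529214e-02 -1.17469541e+00]
 [-2.12251636e-02 -1.75801025e-01 -9.84196877e-01  1.10228440e+03]
 [ 0.00000000e+00  0.00000000e+00  0.00000000e+00  1.00000000e+00]]
0.1 [-3.13984200e+00 -9.53501202e-05  3.70740150e-01]
```

View pics/scene0.png

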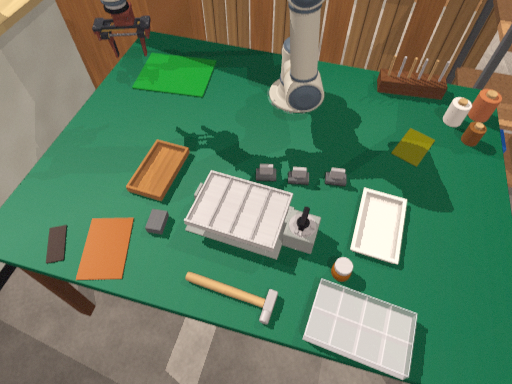

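View pics/top0.png

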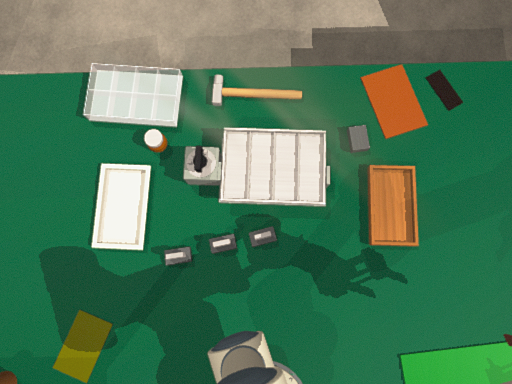

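```bash
cat > h.py <<'E'
from rig import robot
import cv2, numpy as np
from scipy.optimize import least_squares
P={n:(np.array(robot.camera_params(n)["K"]),np.array(robot.camera_params(n)["pose"])) for n in("scene","top")}
def proj(n,X):
    K,T=P[n]; X=np.atleast_2d(X); c=(X-T[:3,3])@T[:3,:3]; u=c@K.T; return u[:,:2]/u[:,2:]
def ray(n,uv,z):
    K,T=P[n]; d=T[:3,:3]@np.linalg.inv(K)@np.array([uv[0],uv[1],1.]); o=T[:3,3]; return o+d*(z-o[2])/d[2]
def box(cx,cy,yaw,lx,ly,z0,z1,ox=0,oy=0):
    c,s=np.cos(yaw),np.sin(yaw); r=[]
    for z in(z0,z1):
        for a,b in((-1,-1),(1,-1),(1,1),(-1,1)):
            x=ox+a*lx/2;y=oy+b*ly/2; r.append([cx+c*x-s*y,cy+s*x+c*y,z])
    return np.array(r)
def sil(n,boxes,shape=(384,512),S=4):
    m=np.zeros((shape[0]*S,shape[1]*S),np.uint8)
    for b in boxes:
        u=proj(n,b); h=cv2.convexHull(((u+.5)*S*16).astype(np.int32)); cv2.fillConvexPoly(m,h,255,shift=4)
    return cv2.resize(m,(shape[1],shape[0]),interpolation=cv2.INTER_AREA)/255.
def wboxes(p): return [box(p[0],p[1],p[2],70,40,0+zz(p),20+zz(p)),box(p[0],p[1],p[2],46,14,20+zz(p),62+zz(p))]
def zz(p): return p[3] if len(p)>3 else 0
def wrap(a): return (a+np.pi/2)%np.pi-np.pi/2
def crop(im,x0,y0,x1,y1,k): return cv2.resize(im[y0:y1,x0:x1],None,fx=k,fy=k,interpolation=cv2.INTER_CUBIC)
E
python3 - <<'E'
from h import *
ims={n:robot.capture(n) for n in("scene","top")}
cv2.imwrite("pics/c1.png",crop(ims["top"],150,120,350,270,4))
cv2.imwrite("pics/c2.png",crop(ims["scene"],180,150,360,280,4))
import pickle
D={}
for q in("weight_a","rig","bed_mid","knob_grip","wood_tray","white_tray"):
  for n in("scene","top"):
    o=robot.outline_of(q,n); D[q,n]=o
    print(q,n,[(round(float(x["conf"]),2),[int(v) for v in x["bbox"]],int(x["pixels"].sum())) for x in o])
pickle.dump(D,open("D.pkl","wb"))
E
```

```text
weight_a scene [(0.86, [288, 166, 306, 185], 341), (0.79, [253, 162, 274, 183], 300), (0.61, [322, 167, 346, 189], 311)]
weight_a top [(0.84, [210, 234, 236, 254], 381), (0.77, [163, 249, 192, 262], 377), (0.75, [251, 226, 280, 245], 384)]
rig scene [(0.79, [182, 170, 319, 259], 7500)]
rig top [(0.61, [184, 128, 331, 203], 9290)]
bed_mid scene [(0.56, [182, 174, 293, 249], 5356)]
bed_mid top [(0.66, [219, 126, 327, 204], 7665), (0.34, [349, 125, 370, 151], 476)]
knob_grip scene [(0.59, [293, 208, 310, 235], 213)]
knob_grip top [(0.56, [191, 147, 208, 171], 246)]
wood_tray scene [(0.91, [126, 138, 188, 199], 2129)]
wood_tray top [(0.91, [371, 163, 417, 248], 3948)]
white_tray scene [(0.57, [352, 186, 407, 260], 3092)]
white_tray top [(0.6, [93, 162, 152, 250], 4331)]
```

View pics/c1.png

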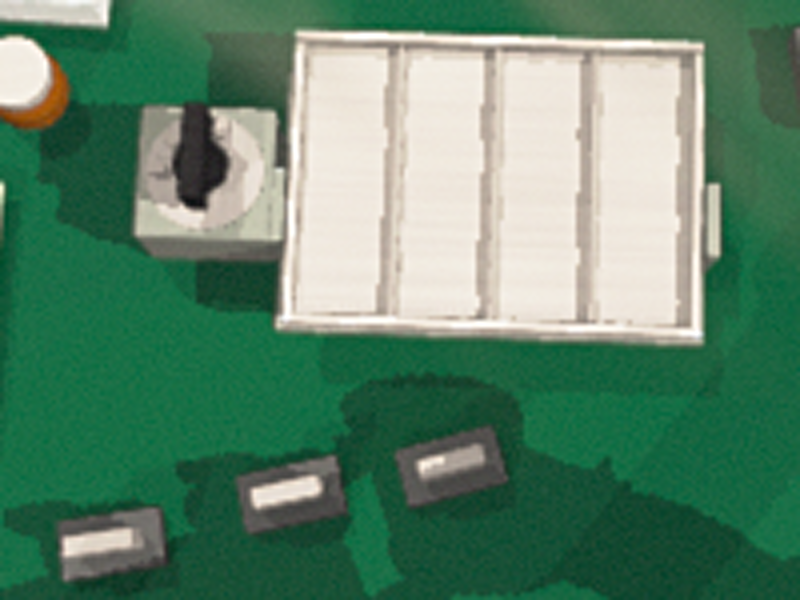

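View pics/c2.png

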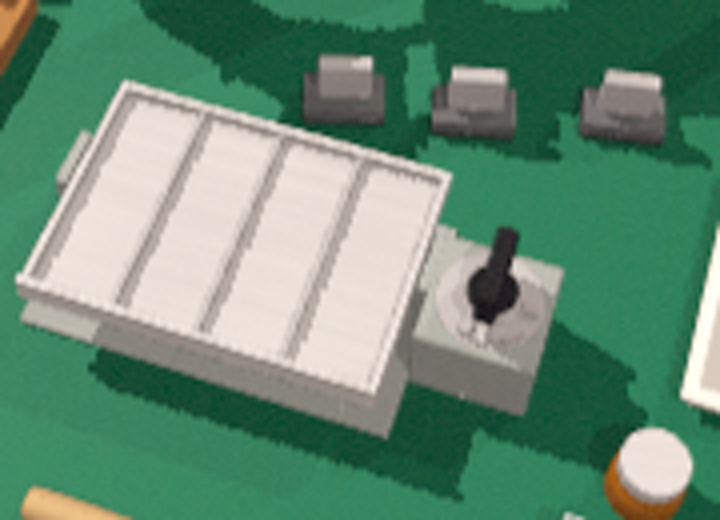

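```bash
cat > fit.py <<'E'
from h import *
from scipy.optimize import minimize
def fitmask(masks,mk,p0,steps=(6,6,.15)):
    def cost(p):
        c=0
        for n,m in masks.items():
            s=cv2.GaussianBlur(sil(n,mk(p)),(0,0),1.2); c+=((s-cv2.GaussianBlur(m.astype(float),(0,0),1.2))**2).sum()/m.sum()
        return c
    s=[p0]+[np.array(p0)+np.eye(len(p0))[i]*steps[i] for i in range(len(p0))]
    r=minimize(cost,p0,method="Nelder-Mead",options=dict(initial_simplex=np.array(s),xatol=.02,fatol=1e-5,maxiter=300))
    return r.x,r.fun
E
python3 - <<'E'
from fit import *
import pickle
D=pickle.load(open("D.pkl","rb"))
def cen(o): b=o["bbox"]; return np.array([(b[0]+b[2])/2,(b[1]+b[3])/2])
W=D["weight_a","top"]
for o in W:
    g=ray("top",cen(o),25)
    s=min(D["weight_a","scene"],key=lambda q:np.linalg.norm(cen(q)-proj("scene",[g])[0]))
    for ms in ({"top":o["pixels"],"scene":s["pixels"]},{"top":o["pixels"]},{"scene":s["pixels"]}):
        best=min((fitmask(ms,wboxes,np.array([g[0],g[1],y])) for y in(1.2,1.7,-1.2)),key=lambda r:r[1])
        print("weight",list(ms),best[0].round(3),round(best[1],3))
for q,h,mk in(("wood_tray",26,lambda p:[box(*p,220,125,0,26)]),("white_tray",22,lambda p:[box(*p,220,125,0,22)]),("white_tray",22,lambda p:[box(*p,236,141,18,22),box(*p,220,125,0,22)])):
    o=D[q,"top"][0]; s=D[q,"scene"][0]; g=ray("top",cen(o),h)
    for ms in ({"top":o["pixels"],"scene":s["pixels"]},{"top":o["pixels"]},{"scene":s["pixels"]}):
        r=fitmask(ms,mk,np.array([g[0],g[1],0])); print(q,list(ms),r[0].round(3),round(r[1],3))
# rig
top=[(a/4+150-.375,b/4+120-.375) for a,b in[(401,60),(495,60),(590,60),(390,312),(487,316),(582,320)]]
for i,u in enumerate(top):
    print(ray("top",u,72).round(1))
for a,b in((276,328),(703,342),(703,44),(297,32)): print("outer",ray("top",(a/4+150-.375,b/4+120-.375),74 if b>100 else 80).round(1))
for a,b in((126,82),(450,176),(375,395),(18,285)): print("outer sc",ray("scene",(a/4+180-.375,b/4+150-.375),74 if b<200 else 80).round(1))
E
```

```text
weight ['top', 'scene'] [425.13  103.879  -1.372] 0.035
weight ['top'] [423.918 103.741   1.779] 0.006
weight ['scene'] [428.845 104.199  -1.378] 0.004
weight ['top', 'scene'] [393.486 227.899  -1.441] 0.061
weight ['top'] [392.418 229.011   1.673] 0.016
weight ['scene'] [396.336 225.845   1.735] 0.028
weight ['top', 'scene'] [441.366  -5.121   1.794] 0.048
weight ['top'] [440.417  -4.587   1.795] 0.005
weight ['scene'] [444.393  -5.247   1.781] 0.025
wood_tray ['top', 'scene'] [ 5.20353e+02 -3.65394e+02 -4.80000e-02] 0.012
wood_tray ['top'] [ 5.19570e+02 -3.64802e+02 -5.50000e-02] 0.003
wood_tray ['scene'] [ 5.21913e+02 -3.66169e+02 -4.40000e-02] 0.007
white_tray ['top', 'scene'] [ 5.32855e+02  3.88091e+02 -6.30000e-02] 0.122
white_tray ['top'] [ 5.34125e+02  3.89471e+02 -7.90000e-02] 0.072
white_tray ['scene'] [ 5.32592e+02  3.86540e+02 -4.90000e-02] 0.046
white_tray ['top', 'scene'] [ 5.34571e+02  3.85459e+02 -7.00000e-02] 0.008
white_tray ['top'] [ 5.34284e+02  3.86536e+02 -7.30000e-02] 0.004
white_tray ['scene'] [ 5.35069e+02  3.84426e+02 -6.60000e-02] 0.001
[712.3  23.4  72. ]
[710.6 -40.6  72. ]
[ 708.8 -105.1   72. ]
[538.3  33.8  72. ]
[534.1 -30.3  72. ]
[530.  -92.8  72. ]
outer [529.  109.2  74. ]
outer [ 513.3 -171.2   74. ]
outer [ 715.4 -180.7   80. ]
outer [731.3  93.4  80. ]
outer sc [ 520.4 -168.2   74. ]
outer sc [537.7 103.6  74. ]
outer sc [735.3  93.8  80. ]
outer sc [ 721.6 -178.1   80. ]
```

Run:
```python
from fit import *
import pickle
D=pickle.load(open("D.pkl","rb"))
mk=lambda p:[box(p[0],p[1],p[2],188+2*p[3],264+2*p[3],58,74)]+[box(p[0],p[1],p[2],p[3],264+2*p[3],58,80,ox=94+p[3]/2)]
b={n:D["bed_mid",n][0]["pixels"] for n in("top","scene")}
for ms in(b,{"top":b["top"]},{"scene":b["scene"]}):
    r=fitmask(ms,mk,np.array([625,-37,-.06,5.]),(8,8,.05,3)); print(list(ms),r[0].round(3),r[1])
k={n:D["knob_grip",n][0]["pixels"] for n in("top","scene")}
mk=lambda p:[box(p[0],p[1],p[2],64,16,95,131)]
g=ray("top",(199.5,159),117)
for ms in(k,{"top":k["top"]},{"scene":k["scene"]}):
    r=fitmask(ms,mk,np.array([g[0],g[1],-.06]),(8,8,.1)); print(list(ms),r[0].round(3),r[1])
ims={n:robot.capture(n) for n in("scene","top")}
cv2.imwrite("pics/k1.png",np.hstack([crop(ims["top"],170,130,235,195,6),crop(ims["scene"],275,195,340,260,6)]))
```

```text
['top', 'scene'] [ 6.26951e+02 -3.80880e+01 -5.80000e-02  5.29700e+00] 0.006496900545661556
['top'] [ 6.25647e+02 -3.76520e+01 -6.10000e-02  5.73100e+00] 0.0010594599076423745
['scene'] [ 6.28918e+02 -3.85230e+01 -5.40000e-02  4.31100e+00] 0.0006089369175195587
['top', 'scene'] [ 6.38733e+02  1.55532e+02 -8.00000e-02] 0.23584063473687183
['top'] [ 6.36700e+02  1.55286e+02 -8.00000e-03] 0.09749708239439238
['scene'] [ 6.41631e+02  1.54783e+02 -1.21000e-01] 0.11621312690020447
```

View pics/k1.png

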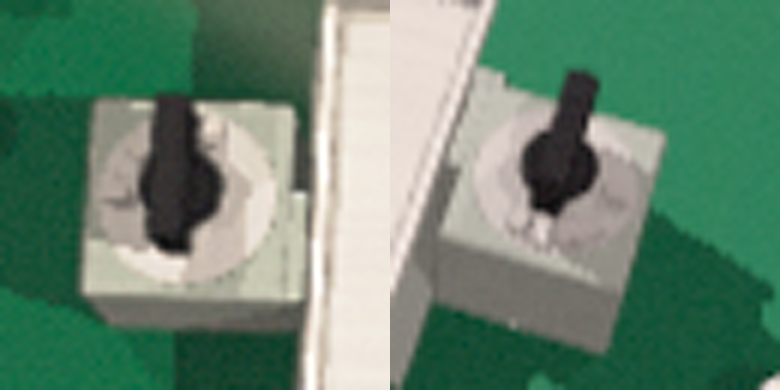

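Run:
```python
from fit import *
import pickle
D=pickle.load(open("D.pkl","rb"))
c=np.linspace(0,2*np.pi,24)
def mk(p):
    x,y,R,z1=p; cyl=np.array([[x+R*np.cos(a),y+R*np.sin(a),z] for z in(86,z1) for a in c])
    return [box(x,y,-.058,64,16,95,131),cyl]
k={n:D["knob_grip",n][0]["pixels"] for n in("top","scene")}
for ms in(k,{"top":k["top"]},{"scene":k["scene"]}):
    r=fitmask(ms,mk,np.array([640,155,14,100.]),(8,8,3,8)); print(list(ms),r[0].round(3),r[1])
a=ray("top",(170+175/6-.4,130+97/6-.4),131);print(a, a-32*np.array([np.cos(.058),-np.sin(.058),0]))
a=ray("scene",(275+190/6-.4,195+73/6-.4),131);print(a, a+32*np.array([np.cos(.058),-np.sin(.058),0]))
a=ray("top",(170+172/6-.4,130+250/6-.4),95);print(a, a+32*np.array([np.cos(.058),-np.sin(.058),0]))
```

```text
['top', 'scene'] [638.471 155.757  17.216 101.019] 0.061649313608348695
['top'] [637.228 156.776  16.484 100.964] 0.027825679178479435
['scene'] [640.663 154.77   17.412 103.289] 0.010688608020937648
[665.86985707 153.48325341 131.        ] [633.92366598 155.33821299 131.        ]
[609.03996171 155.72914109 131.        ] [640.9861528  153.87418151 131.        ]
[607.57357017 160.19681319  95.        ] [639.51976126 158.34185362  95.        ]
```

```bash
cat > act.py <<'E'
from fit import *
import time
DZ=36
RIG=np.array([627.,-38.1,-.058]); 
def rigp(x,y): c,s=np.cos(RIG[2]),np.sin(RIG[2]); return np.array([RIG[0]+c*x-s*y,RIG[1]+s*x+c*y])
WOOD=np.array([520.3,-365.4,-.048]); WHITE=np.array([534.6,385.5,-.070])
def trayp(T,x,y=0): c,s=np.cos(T[2]),np.sin(T[2]); return np.array([T[0]+c*x-s*y,T[1]+s*x+c*y])
def best_yaw(x,y,z,yaw):
    q0=np.array(robot.read_joint_positions()); r=[]
    for k in(-1,0,1,2):
        a=wrap(yaw)+k*np.pi
        if abs(a)>np.pi+.01: continue
        q=robot.inverse_kinematics([x,y,z],[np.pi,0,a])
        if q is not None: r.append((np.abs(np.array(q)-q0).max()+.3*max(0,abs(q[5])-2.2),a))
    if not r: raise RuntimeError("no IK")
    return min(r)[1]
def go(x,y,z,yaw):
    a=best_yaw(x,y,z,yaw); robot.reach([x,y,z],[np.pi,0,a]); return a
def up(z,v=150):
    p=robot.read_tool_pos(); robot.move_straight([p[0],p[1],z],max_speed=v)
def pick(x,y,yaw,zb,zt=220,strength=40):
    go(x,y,zb+DZ+70,yaw) if robot.read_tool_pos()[2]<zb+DZ+75 else go(x,y,max(zt-60,zb+DZ+70),yaw)
    robot.move_straight([x,y,zb+DZ],max_speed=120)
    robot.close_gripper(strength); w=robot.read_width(); print("grip",round(w,1),"F",np.round(robot.read_contact_force(),1))
    up(zt); w=robot.read_width(); print("lifted",round(w,1),"F",np.round(robot.read_contact_force(),1)); return w
def place(x,y,yaw,zb,zt=220):
    go(x,y,zt,yaw); print("over",round(robot.read_width(),1))
    robot.move_straight([x,y,zb+DZ+12],max_speed=150)
    robot.move_straight([x,y,zb+DZ+1],max_speed=40)
    print("F down",np.round(robot.read_contact_force(),1), "tcp",np.round(robot.read_tool_pos(),1)); robot.open(); up(zt); print("t",round(robot.read_time(),1))
def cen(o): b=o["bbox"]; return np.array([(b[0]+b[2])/2,(b[1]+b[3])/2])
def find(z=0,verbose=True):
    for n in("top","scene"): robot.capture(n)
    T=robot.outline_of("weight_a","top"); S=robot.outline_of("weight_a","scene"); out=[]
    for o in T:
        if o["conf"]<.3: continue
        zb=z
        g=ray("top",cen(o),25+zb)
        if z is None: zb=0
        ms={"top":o["pixels"]}
        if S:
            s=min(S,key=lambda q:np.linalg.norm(cen(q)-proj("scene",[g])[0]))
            if np.linalg.norm(cen(s)-proj("scene",[g])[0])<12: ms["scene"]=s["pixels"]
        b=min((fitmask(ms,lambda p:wboxes([*p,zb]),np.array([g[0],g[1],y])) for y in(0.1,.8,1.6)),key=lambda r:r[1])
        p=b[0]; p[2]=wrap(p[2]); out.append((p,b[1],len(ms)))
        if verbose: print("w",p.round(2),round(b[1],3),len(ms),round(float(o["conf"]),2))
    return out
def snap(name):
    ims={n:robot.capture(n) for n in("scene","top")}
    for n in ims: cv2.imwrite(f"pics/{name}_{n}.png",ims[n])
    return ims
E
python3 - <<'E'
from act import *
pick(441.4,-5.1,1.794,0)
print(robot.read_tool_pos(),robot.read_time())
snap("p1")
E
```

```text
grip 13.6 F [-4.1 -0.8  1.5]
lifted 13.8 F [ 1.5  0.7 -5.4]
[440.41811195  -5.20988681 218.75353437] 6.7417
```

View pics/p1_scene.png

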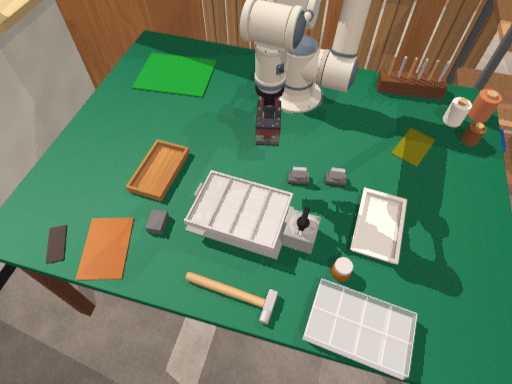

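Run:
```python
from act import *
p=rigp(-50,-103); place(p[0],p[1],RIG[2],64)
r=find(0)
pk=min(r,key=lambda t:np.hypot(t[0][0]-425,t[0][1]-104))
x,y,a=pk[0]; 
assert np.hypot(x-425,y-104)<20
pick(x,y,a,0); p=rigp(-50,-29); place(p[0],p[1],RIG[2],64)
snap("p2")
```

```text
over 13.8
F down [-0.3  0.5 -4.3] tcp [ 570.9 -138.   100.6]
t 11.6
w [ 5.7025e+02 -1.4851e+02  1.5000e-01] 1.045 2 0.89
w [424.77 104.8   -1.39] 0.06 2 0.73
w [394.42 228.07  -1.45] 0.044 2 0.64
w [6.6713e+02 1.7190e+02 2.0000e-01] 0.259 1 0.61
grip 13.9 F [-4.6 -0.3  2.2]
lifted 13.9 F [-0.3 -0.4 -5.3]
over 13.5
F down [ 0.4 -0.2 -4.7] tcp [575.2 -64.2 100.7]
t 21.9
```

Run:
```python
import cv2; from h import crop; import numpy as np
a=crop(cv2.imread("pics/p2_top.png"),150,120,350,270,4); cv2.imwrite("pics/p2t.png",a)
```

```text
(no output)
```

View pics/p2t.png

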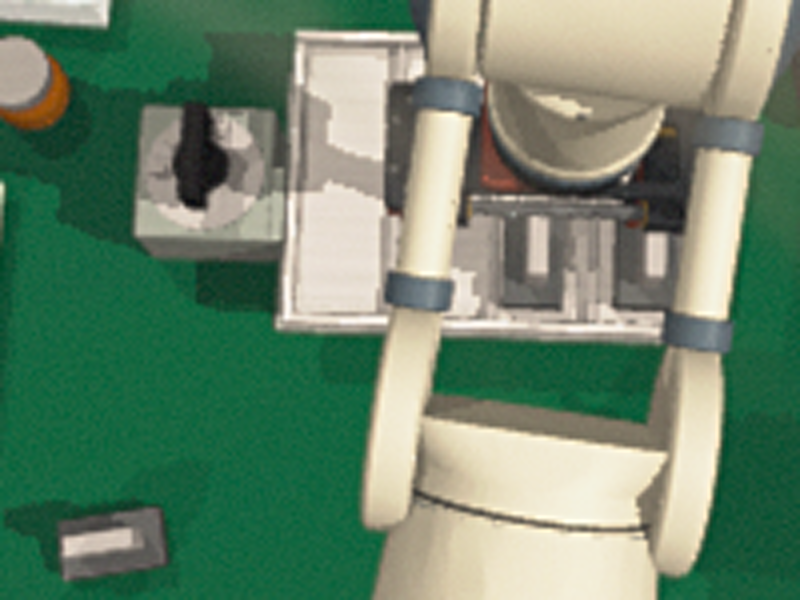

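View pics/p2_scene.png

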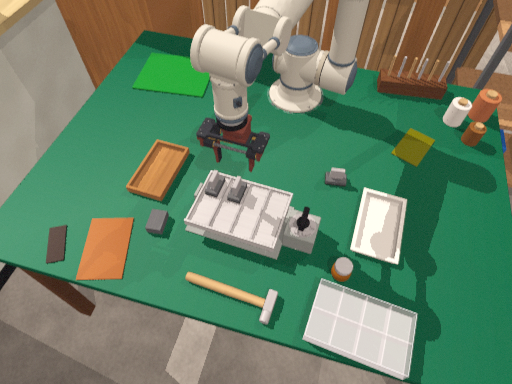

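Run:
```python
from act import *
pick(394,228,-1.447,0); p=rigp(-50,98); place(p[0],p[1],RIG[2],64)
robot.reach([450,250,240],[np.pi,0,0])
ims=snap("p3"); 
cv2.imwrite("pics/p3t.png",crop(ims["top"],150,120,350,270,4)); cv2.imwrite("pics/p3s.png",crop(ims["scene"],180,150,360,280,4))
find(64); print(robot.read_time()); print([rigp(-50,y) for y in(-103,-29,98)])
```

```text
grip 13.4 F [-0.4 -0.1  0.5]
lifted 13.8 F [ 0.2 -0.1 -5.4]
over 13.6
F down [ 0.1 -0.8 -5.3] tcp [582.6  62.6 100.7]
t 31.6
w [ 5.7293e+02 -1.3626e+02 -5.0000e-02] 0.07 2 0.97
w [ 5.8265e+02  6.3660e+01 -3.0000e-02] 0.053 2 0.83
w [ 5.7528e+02 -6.3090e+01 -5.0000e-02] 0.033 2 0.68
w [691.8  -48.65   1.43] 0.86 1 0.5
32.8333
[array([ 571.11342529, -138.02842822]), array([575.40301931, -64.15286133]), array([582.76489013,  62.63358454])]
```

View pics/p3t.png

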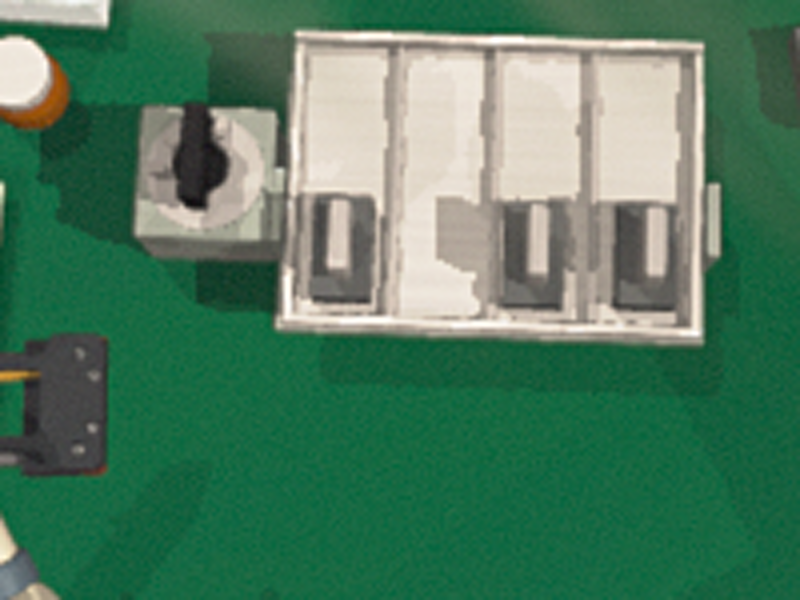

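View pics/p3s.png

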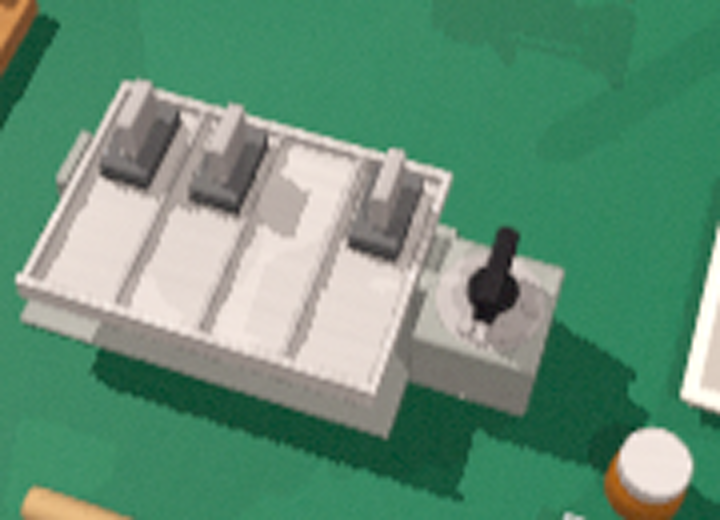

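Run:
```python
from act import *
x,y=rigp(0,194.3); print(x,y)
for a in(-.058,-.058+np.pi,-.058-np.pi):
    for d in(0,.6,1.22,1.26):
        q=robot.inverse_kinematics([x,y,106],[np.pi,0,a+d]); print(round(a+d,2),None if q is None else np.round(q,2))
robot.reach([x,y,190],[np.pi,0,-.058])
robot.move_straight([x,y,106],max_speed=100)
robot.close_gripper(35); print(robot.read_width(),np.round(robot.read_contact_force(),1),np.round(robot.read_moment(),2),np.round(robot.read_tool_pos(),1))
```

```text
638.2630826857326 155.8732790061929
-0.06 [ 0.19  0.25  1.27 -0.    1.62  1.82]
0.54 [ 0.19  0.25  1.27 -0.    1.62  1.22]
1.16 [ 0.19  0.25  1.27 -0.    1.62  0.6 ]
1.2 [ 0.19  0.25  1.27 -0.    1.62  0.56]
3.08 [ 0.19  0.25  1.27  0.    1.62 -1.33]
3.68 [ 0.19  0.25  1.27  0.    1.62 -1.93]
4.3 [ 0.19  0.25  1.27  0.    1.62 -2.55]
4.34 [ 0.19  0.25  1.27  0.    1.62 -2.59]
-3.2 [ 0.19  0.25  1.27  0.    1.62 -1.33]
-2.6 [ 0.19  0.25  1.27  0.    1.62 -1.93]
-1.98 [ 0.19  0.25  1.27  0.    1.62 -2.55]
-1.94 [ 0.19  0.25  1.27  0.    1.62 -2.59]
16.007482700126122 [-1.1 -4.3  1. ] [-0.64  0.19 -0.12] [638.2 155.  106. ]
```

Run:
```python
from act import *
x,y=rigp(0,194.3); y-=.8
f=lambda s:print(s,round(robot.read_width(),1),np.round(robot.read_contact_force(),1),np.round(robot.read_moment(),2),np.round(robot.read_tool_pos(),1),np.round(robot.read_ee_rot()[2],3))
robot.move_straight([x,y,119],max_speed=30); f("lift")
for d in(.2,.45,.7,.95,1.22):
    robot.reach([x,y,119],[np.pi,0,-.058+d]); f(d)
snap("k2")
```

```text
lift 15.8 [  2.9  -3.9 -10.1] [-0.49 -0.71 -0.1 ] [638.1 155.  118.4] -0.058
0.2 15.9 [  3.7  -1.8 -10.4] [-0.32 -0.69  0.06] [638.1 155.3 118.5] 0.138
0.45 15.9 [  2.8  -0.7 -10.6] [ 0.07 -0.57  0.04] [638.  155.6 118.8] 0.386
0.7 15.8 [  1.5   3.1 -10.3] [ 0.44 -0.32  0.06] [637.9 155.9 118.8] 0.636
0.95 15.7 [ -0.1   5.6 -10.3] [0.9  0.05 0.06] [637.6 156.1 118.8] 0.886
1.22 15.6 [-2.4  5.4 -9.5] [1.01 0.24 0.19] [637.3 156.3 118.7] 1.158
```

View pics/k2_scene.png

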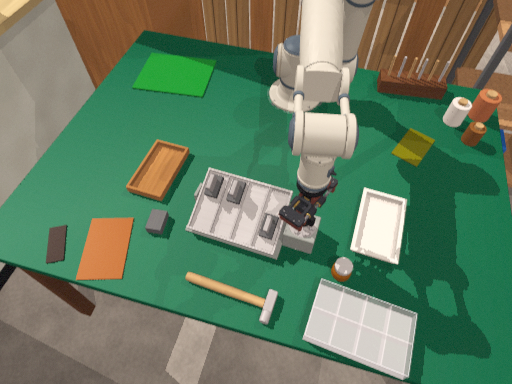

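Run:
```python
from act import *
x,y=637.6,156.0
f=lambda s:print(s,round(robot.read_width(),1),np.round(robot.read_contact_force(),1),np.round(robot.read_moment(),2),np.round(robot.read_tool_pos(),1),np.round(robot.read_ee_rot()[2],3))
robot.move_straight([x,y,106],max_speed=30); f("down")
robot.open(); robot.move_straight([x,y,190],max_speed=120)
robot.reach([480,200,260],[np.pi,0,1.16]); robot.hold(1.0)
ims=snap("k3"); print(robot.read_time())
cv2.imwrite("pics/k3t.png",crop(ims["top"],150,120,350,270,4)); cv2.imwrite("pics/k3s.png",crop(ims["scene"],180,150,360,280,4))
```

```text
down 15.9 [-3.1  4.6 -7. ] [0.82 0.51 0.11] [637.3 156.4 106.2] 1.161
42.6667
```

View pics/k3t.png

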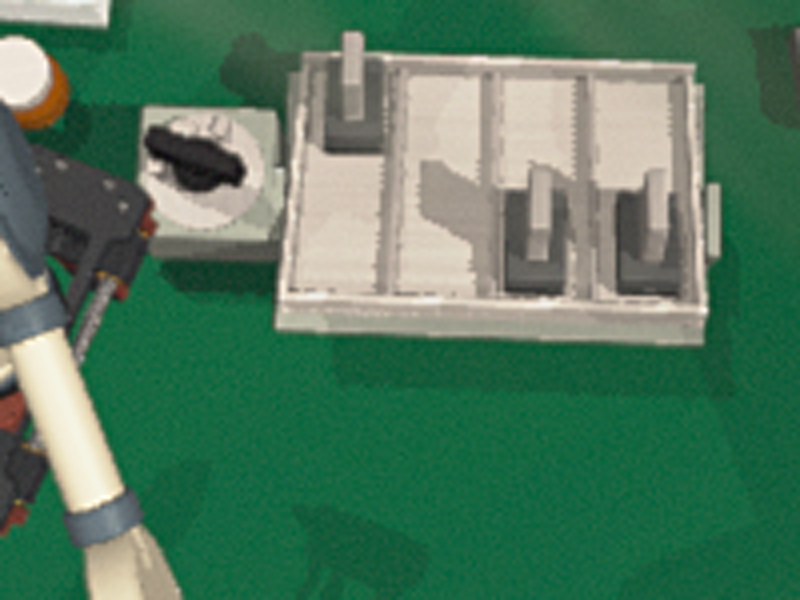

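View pics/k3s.png

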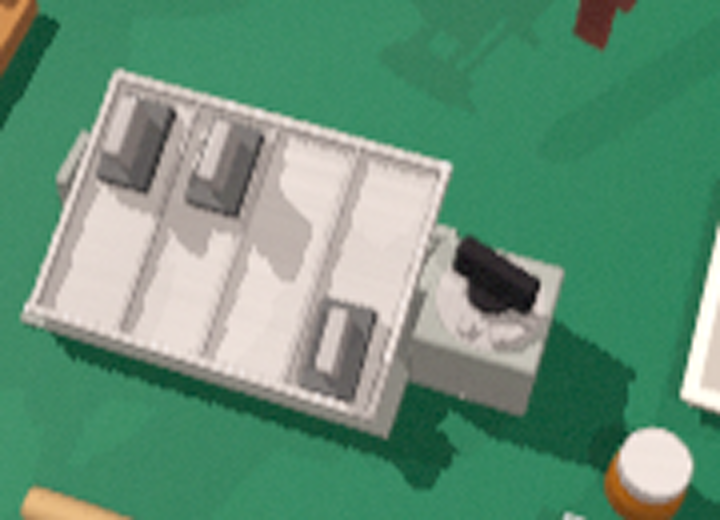

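```bash
cat > knobz.py <<'E'
from act import *
c=np.linspace(0,2*np.pi,24)
def kfit(masks,yaw,label):
    def mk(p):
        x,y,dz,yw=p; cyl=np.array([[x+17*np.cos(a),y+17*np.sin(a),z+dz] for z in(86,101) for a in c])
        return [box(x,y,yw,64,16,95+dz,131+dz),cyl]
    r=fitmask(masks,mk,np.array([638.,156,0,yaw]),(5,5,5,.1)); print(label,r[0].round(2),round(r[1],3))
E
python3 - <<'E'
from knobz import *
import pickle
D=pickle.load(open("D.pkl","rb"))
kfit({n:D["knob_grip",n][0]["pixels"] for n in("top","scene")},-.058,"before")
o={n:robot.outline_of("knob_grip",n) for n in("top","scene")}
print({n:[(q["conf"],q["bbox"]) for q in o[n]] for n in o})
kfit({n:o[n][0]["pixels"] for n in o},1.16,"now")
E
```

```text
before [ 6.3867e+02  1.5612e+02 -1.4100e+00 -3.0000e-02] 0.056
{'top': [(0.69, [186.9, 150.7, 212.9, 169.8]), (0.51, [184.1, 152.9, 212.7, 166.8])], 'scene': [(0.6, [288.8, 208.0, 315.7, 234.0]), (0.19, [325.9, 259.6, 351.5, 281.3])]}
now [638.07 157.3   -6.66   1.16] 0.054
```

```bash
python3 - <<'E'
from act import *
x,y=637.8,156.0
f=lambda s:print(s,round(robot.read_width(),1),np.round(robot.read_contact_force(),1),np.round(robot.read_moment(),2),np.round(robot.read_tool_pos(),1),np.round(robot.read_ee_rot()[2],3))
robot.reach([x,y,190],[np.pi,0,1.162]); robot.move_straight([x,y,106],max_speed=100); robot.close_gripper(35); f("grip")
robot.move_straight([x,y,119],max_speed=30); f("lift")
for d in(1.0,.75,.5,.25,0):
    robot.reach([x,y-.5*(d==0),119],[np.pi,0,-.058+d]); f(d)
robot.move_straight([x,y-.5,106],max_speed=30); f("down")
robot.open(); robot.move_straight([x,y,190],max_speed=120)
robot.reach([450,250,260],[np.pi,0,0])
ims=snap("k4"); print(robot.read_time())
cv2.imwrite("pics/k4t.png",crop(ims["top"],150,120,350,270,4)); cv2.imwrite("pics/k4s.png",crop(ims["scene"],180,150,360,280,4))
find(64)
E
python3 - <<'E'
from knobz import *
o={n:robot.outline_of("knob_grip",n) for n in("top","scene")}
kfit({n:o[n][0]["pixels"] for n in o},-.058,"now")
E
```

```text
grip 15.5 [-3.7  0.4  0.9] [0.06 0.6  0.11] [637.2 156.3 106. ] 1.162
lift 15.8 [-3.6  3.1 -9. ] [0.55 0.36 0.1 ] [637.2 156.2 118.1] 1.162
1.0 15.7 [-2.2  3.1 -9.9] [0.53 0.35 0.03] [637.5 156.1 118.4] 0.946
0.75 16.0 [ -2.4   2.8 -10.3] [0.35 0.3  0.09] [637.7 155.9 118.7] 0.698
0.5 15.5 [ -2.    0.1 -11. ] [0.17 0.23 0.01] [637.9 155.6 118.9] 0.449
0.25 15.9 [ -0.7  -1.7 -10. ] [-0.22  0.13 -0.02] [638.  155.3 119. ] 0.199
0 16.0 [ -0.5  -2.3 -10.1] [-0.33  0.05  0.05] [638. 155. 119.] -0.051
down 16.1 [-1.4 -5.  -6.4] [-0.95  0.21  0.16] [638.  155.  106.2] -0.058
51.5167
w [ 6.8914e+02  5.5570e+01 -3.0000e-02] 0.03 2 0.94
w [ 5.7335e+02 -1.3697e+02 -7.0000e-02] 0.028 2 0.76
w [ 5.765e+02 -6.259e+01 -7.000e-02] 0.02 2 0.74
now [640.06 155.9   -2.25   0.  ] 0.996
```

View pics/k4t.png

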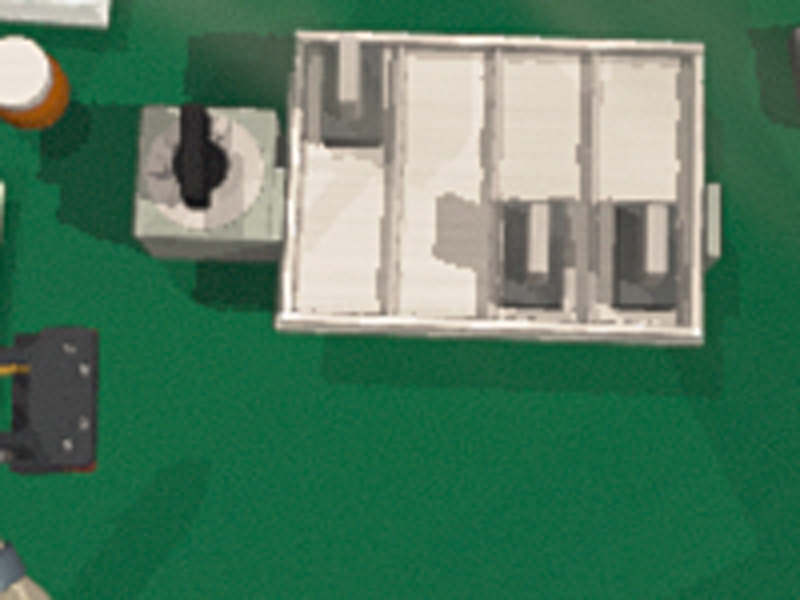

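View pics/k4s.png

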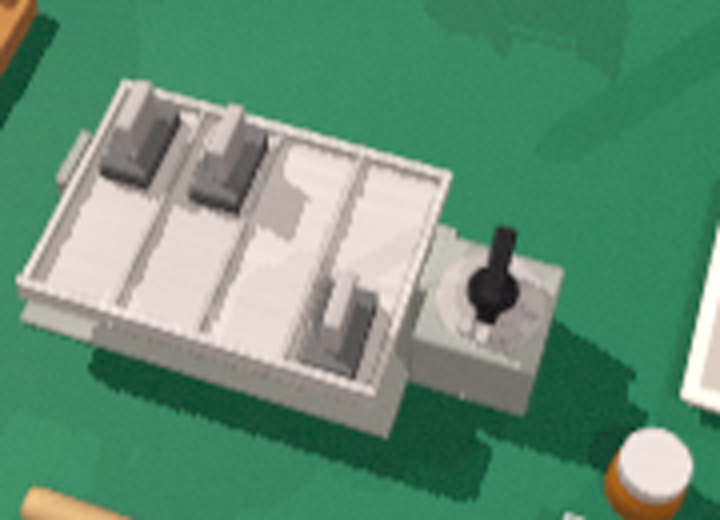

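Run:
```python
from act import *
print(robot.read_contact_force())
pick(689,55.3,-.05,64,zt=225)
p=trayp(WHITE,0); place(p[0],p[1],WHITE[2]+np.pi/2,4,zt=225)
ims=snap("q1"); cv2.imwrite("pics/q1.png",np.hstack([crop(ims["top"],80,150,180,260,4),crop(ims["scene"],320,170,420,280,4)]))
```

```text
[-0.15834869 -0.19424257 -0.02413171]
grip 14.0 F [-0.1  0.  -0.7]
lifted 14.0 F [-0.2 -0.4 -6.2]
over 14.3
F down [ 0.1 -1.1 -2.9] tcp [534.8 385.7  41.3]
t 61.5
```

View pics/q1.png

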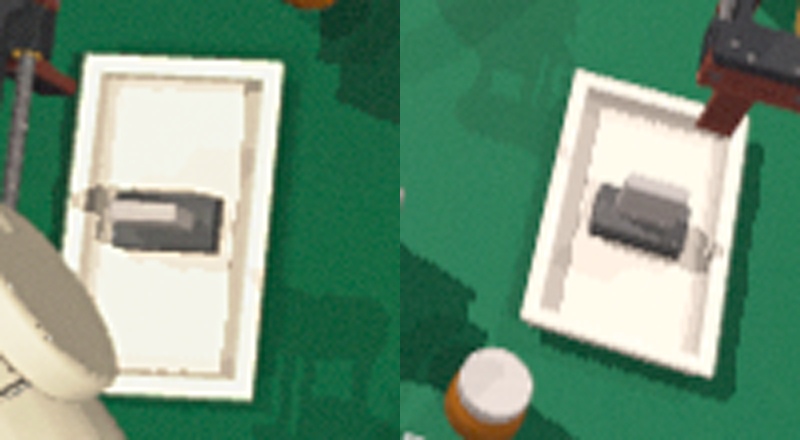

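View pics/q1_top.png

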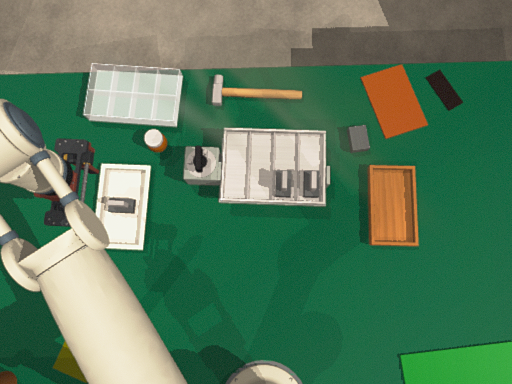

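Run:
```python
from act import *
r=find(64)
def near(x,y):
    b=min(r,key=lambda t:np.hypot(t[0][0]-x,t[0][1]-y))[0]; assert np.hypot(b[0]-x,b[1]-y)<15,b; return b
b=near(576,-63.5)
pick(576,-63.7,-.058,64,zt=225)
p=trayp(WOOD,50); place(p[0],p[1],WOOD[2]+np.pi/2,8,zt=225)
snap("q2"); r=find(64)
near(572,-137.5)
pick(571.8,-137.6,-.058,64,zt=225)
p=trayp(WOOD,-50); place(p[0],p[1],WOOD[2]+np.pi/2,8,zt=225)
robot.reach([450,0,300],[np.pi,0,0])
ims=snap("q3"); cv2.imwrite("pics/q3.png",np.hstack([crop(ims["top"],350,150,440,260,4),crop(ims["scene"],110,120,210,230,4)]))
cv2.imwrite("pics/q3w.png",np.hstack([crop(ims["top"],80,150,180,260,4),crop(ims["scene"],320,170,420,280,4)]))
find(8); print(robot.read_time())
```

```text
w [ 5.7656e+02 -6.2990e+01 -3.0000e-02] 0.058 2 0.84
w [526.13 368.86   1.53] 0.08 1 0.65
grip 13.6 F [ 0.3 -1.5  0.5]
lifted 13.7 F [-0.4  0.8 -6. ]
over 13.7
F down [-0.1 -0.3 -4.7] tcp [ 570.1 -367.7   44.7]
t 71.8
w [ 559.81 -342.52   -1.57] 0.07 1 0.83
w [ 5.7287e+02 -1.3674e+02 -6.0000e-02] 0.031 2 0.79
w [ 4.5706e+02  3.7277e+02 -4.3000e-01] 0.788 1 0.75
w [526.06 367.47   1.5 ] 0.05 1 0.6
grip 13.7 F [-0.3 -1.5 -0.8]
lifted 13.8 F [-1.2  0.5 -5.6]
over 13.9
F down [-0.1 -0.4 -5.1] tcp [ 470.2 -362.9   44.7]
t 81.4
w [ 470.81 -360.74    1.5 ] 0.081 2 0.83
w [ 571.54 -364.43    1.49] 0.027 2 0.76
w [7.2158e+02 2.9732e+02 6.9000e-01] 0.155 1 0.72
w [535.65 387.37   1.53] 0.008 1 0.7
83.0583
```

View pics/q3.png

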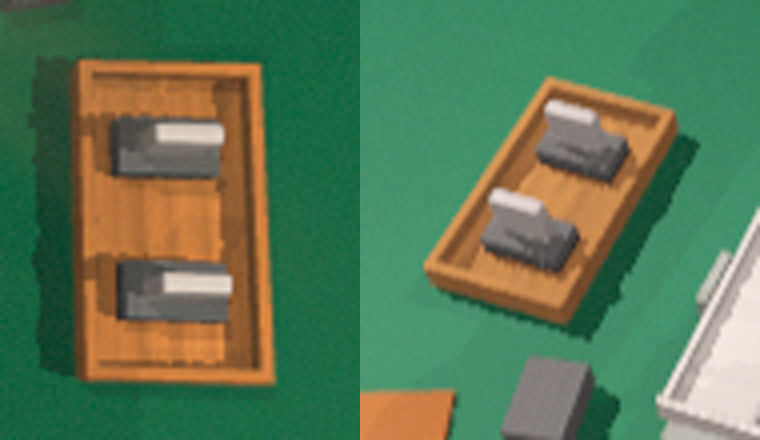

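View pics/q3_scene.png

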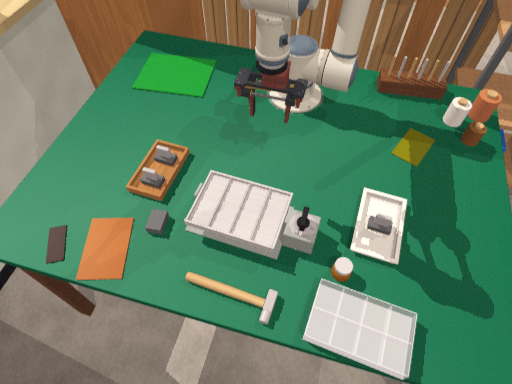

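View pics/q3_top.png

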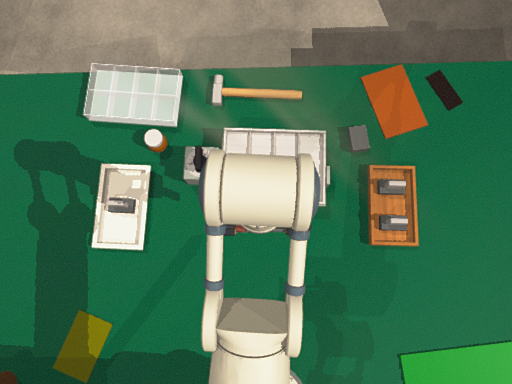

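Run:
```python
from act import *
g=lambda f:cv2.cvtColor(cv2.imread(f),cv2.COLOR_BGR2GRAY)[200:240,285:318].astype(np.float32)
a,b=g("pics/scene0.png"),g("pics/q3_scene.png"); print("shift",cv2.phaseCorrelate(a,b),np.abs(a-b).mean())
print(np.round(robot.read_contact_force(),1)); robot.hold(.5); robot.hand_in(); print(robot.read_time())
```

```text
shift ((0.050218423117669886, 0.026379914388215298), 0.9788668950398763) 4.5901513
[ 1.1  0.5 -0.5]
the job is handed in; nothing more can be done
the job is handed in; nothing more can be done
```

The job is done and handed in at about 84 s of the 210 s allowed.

**Test:** I found three weights and stood one each in the lanes at y -99, -33 and +99, in the half nearer the robot. I lifted the knob and turned it to the test notch, where it snapped in. The weight in the +99 lane slid to the end fence; the other two stayed put.

**Trays:** I turned the knob back to level first, then put the two that stayed put in the wooden tray and the slider in the white tray.

**Last checks:**
- The final pictures show all three weights upright inside the right trays, and the bed empty.
- The knob in the last scene picture matches the first picture to within 0.1 pixel, so it is seated in the level notch.
- The anvil block and wax jar are where they were.
- I saw no weight knocked aside and no slip of the grip.

**Checks that failed or disagreed:**
- One automatic check of the knob's position after levelling gave a useless fit. I relied on the picture comparison and the force reading at release instead.
- The network reported a few false or poorly placed weights, which I ruled out by eye.
- The two cameras disagreed by up to about 5 mm in x, so I used fits to both together.

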